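# Vent the leak-test block and free its taper plug

### The arm

A 6-joint arm with a two-finger parallel gripper is mounted at the origin on a cart in front of the work surface, level with it; the furniture and walls round the work are solid. World frame = base frame: x ahead of the robot, y to its left, z up, the work surface at z = 0. Lengths are in mm, angles in rad, forces in N, time in s.
With the tool pointing down it reaches from about 350 to 975 mm from the base axis. Payload 7.1 kg.
Tool frame: the origin (TCP) lies at the very end of the fingers, on their centre line; the grasp point (between the pads) lies tcp_to_grasp behind it (tcp_to_grasp is the distance from the TCP to the grasp point, in mm); z points along the fingers, x is the direction in which the jaws open and shut, and the axes are right-handed (so a half turn about z gives the same grasp; the last joint's range is limited). The gripper opens to 88 mm and grips with 3 to 60 N. Pads are 20 mm wide; open, the fingers measure 115 mm over their backs; the gripper's body (75 mm by 178 mm) begins 61 mm behind the grasp point.
Start: joints at [-1.267, 0.423, 1.63, -0, 1.089, -0.019], TCP at [198.282, -592.696, 193.175] pointing down, gripper open.
Joint ranges: [-3, 3], [-0.9, 2.11], [0.09, 2.58], [-1.31, 4.45], [0.11, 2.69], [-2.54, 2.54]. Speed limits (rad/s): [2.39, 2.39, 3.01, 3.14, 3.14, 3.14].

### API

Orientations are given as a rotation vector (axis times angle).
In Python, from workcell import get_obs, get_image, close_job, recognise, mark_of, tcp_to_grasp gives the robot as it stands. The module is installed in compiled form; this text tells all that it offers.
- The arm moves only by the tool move_arm, never from a script. Its argument "motion" is a list of rows, each a list of 7 numbers: the shift along the world's x, y, z in mm, then the turn, a rotation vector about the world's x, y, z in rad, then the finger opening in mm, from 0 to 87.8. A call has 1 to 5 rows; each row is the pose to reach, as a shift and turn from the pose commanded when the call began; what a row does not reach only later rows make up. A row lasts 1/12 s, in which the tool goes at most 41.7 mm and 7.16 degrees, less where a joint would pass 70% of its speed; a pose out of reach is approached as far as the arm can. A call with a gripper value outside its range is refused whole. The fingers move at their own pace and stop on an object; the grip force is fixed at half the most. Time passes only in rows, so rows that repeat a pose let the fingers close. It gives the time, the measured TCP pose, the force and the opening at its end, in the units of the state.
- get_obs(): the state, without advancing time (a new reading comes with each control period).
- get_image(name): name is "scene" or "top" or "wrist"; returns a dict with "color" (400x640x3 uint8, red, green, blue), "mtx" (3x3 intrinsics, pixels), "camera_from_world" (4x4, takes a point from world to camera coordinates). Camera axes: x right, y up, looking along -z (the intrinsics and any distortion apply to the point x, -y, -z); pixel columns grow to the right and rows downward; lengths in mm; the calibration is good to about 2 mm. A picture is of the moment at which its call begins. There is no depth.
- close_job(): hands the job in, once; it reports no verdict.
Trained networks look in a picture, given as the dict that the camera call returned (one of the last four; its "shot" number tells which), for a name from the list of things; names that differ only in an ending like _2 or _b are one class to them, and where a whole thing is asked for, a point or a joint stands for the part that bears it (a point fixed in the world has none). Each returns a list of dicts, best first, with "p" (0 to 1); they miss things now and then, are a little off and sometimes report something else, mostly with a low value. They report only what shows in the picture. A call takes as long as a camera call. They do not tell look-alikes from the thing itself.
- recognise(picture, label): "bbox" ([centre column, centre row, width, height] in pixels, round what is visible of it).
- mark_of(picture, label): "location" ([row, column] in pixels: a listed point, or the origin of a listed thing).
The state is a dict: "t": time; "qpos": joint angles; "qvel": joint speeds; "joint_torque": joint torques, N m; "ee_pos": TCP position; "orientation": TCP orientation; "ft_force": force on the tool from outside, world axes, zero at the start; "moment": the same for the moment, N m; "width": finger opening in mm.
Only numpy, scipy, OpenCV 4.12 (cv2) and the standard library are available. Lean on these libraries where they do the work, as an engineer would, in place of code of your own. Each camera call takes 0.05 s, during which the arm holds its last target. There are 200 camera calls.

### The job

The pressure hold on the leak-test block is over. Vent it first: swing the vent lever a full quarter turn, until it lies in line with the vent outlet at the end of the block. Then twist the tapered blanking plug to break it loose in its port, pull it up and out, and hang it upright by its neck in the empty slot of the fork rack, pushed home and sitting on its collar; leave the other plug hanging where it is.

Things in the scene. Friction and masses are not known exactly. Their poses are not given: they have to be found in the camera images.
- test_block: leak-test station, fixed: aluminium block 60 x 140 mm (x, y), top 62 mm above the bench, on a plate 170 x 180 x 10 mm (60 mm to -x, 110 mm to +x of the origin). Cartridge in saddles behind (+x, about 80 mm high), round gauge on the front (-x), below block top, vent outlet (brass stub) on the -y end. Origin on the bench under the block's centre, z up; yaw up to 0.3 rad
- vent_lever (a joint): vent lever on the block, vertical axis; 0 = closed, pointing along the station's -x, across the outlet; grows anticlockwise seen from above to 1.57 rad = fully open at a stop, pointing along -y, in line with the outlet. Starts at 0 to 0.2, stays where left, needs about 0.12 N m (3 N at the grip)
- valve_axis (a point): point on the lever's vertical turning axis, at the height of the lever's grip (83.5 mm above the bench)
- lever_grip (a point): centre of the lever's black grip, 50 mm out from the valve axis: a bar 44 mm long along the lever, 12 mm wide, 13 mm high (77 to 90 mm above the bench); its outer part overhangs the block's front when closed
- port_mouth (a point): centre of the top face of the plug's port, 70 mm above the bench: a vertical bore 23 mm wide, collar 38 mm across. The seated plug's taper holds: a plain pull (tens of newtons) does not lift it. Turning it 0.75 rad or more either way from its start frees it, against about 0.3 N m with some springiness; aim for 0.95 rad, at most 1.3. Then it lifts out freely, clear of the port after 50 mm
- plug_head (a point): centre of the head of the tapered blanking plug standing in the block's port: a flat upright paddle 40 mm wide (along x), 12 mm thick (along y), 34 mm high (top 17 mm above this point); z up. At the start its x is parallel to the station's x. Plug about 0.22 kg, steel
- plug_collar (a point): middle of the underside of the plug's collar, on its axis, 23 mm below plug_head. Collar 34 mm across, 6 mm thick (above this point, right under the paddle). Below this point: neck 15 mm across, 16 mm long; then taper 21.5 narrowing to 18 mm, 32 mm long; then neck and flat tang, ending 66 mm below this point. 18 mm above the port's face when seated
- rack: fork rack, fixed: dark steel foot 70 x 170 mm (x, y) and back (+x), plain aluminium fork plate 5 mm thick with its top 90 mm above the bench, nothing above it. Two slots 20 mm wide, open to the rack's -x (fork front edge 24 mm in front of the origin), at y = +45 mm (empty) and y = -45 mm (taken by the other plug). Origin on the bench under the middle; yaw up to 0.2 rad
- empty_slot (a point): on the empty slot's centre line at the height of the fork's top face: where the middle of the plug's collar underside lies when its neck touches the closed end. From here the slot runs 29 mm along the rack's -x to its open front. The taper cannot pass the slot vertically: slide the neck in from the front. z up, axes as the rack
- spare_collar (a point): middle of the collar's underside of the other plug: same sizes below, but a round knurled head 29 mm across, 22 mm high on its collar; it hangs loose in the rack's taken slot and is to be left there
There are look-alikes about, which are no part of the job. What is shaped like the part that bears plug_head but orange is not meant. What is shaped like the part that bears spare_collar but yellow is not meant.

How it is judged:
By the outcome, as a careful person would: the job done as asked, in the order asked, and still so for the second after the job is handed in, with the robot touching nothing.
It also fails if it takes over 58 s, if anything falls off the work surface, if the arm or the gripper's body presses on something with over 40 N, if the wrist force passes 120 N, or if a joint passes its speed limit or range.

## Working session

There is one attempt and no reset: what is moved stays moved. The work goes in short steps, Python scripts to look and compute and a tool call to move; the robot and the scene stay as the last step left them, time stands still between calls to the robot, and variables do not carry over. Pictures are saved under pics/ and viewed, about 8 in all and at most 12, crops included, and the job is handed in when it is done.

Besides the shell and the picture viewer there is one more tool, called as name([rows], argument=value, ...), one row to a line, values as JSON. move_arm: Moves the arm, as the interface text tells. Its arguments: {"type":"object","properties":{"motion":{"type":"array"}},"required":["motion"]}

```bash
mkdir -p pics
cat > h.py <<'E'
import numpy as np, cv2
from workcell import *
from scipy.optimize import least_squares
def proj(im,P):
    P=np.atleast_2d(P).astype(float); T=np.array(im["camera_from_world"])
    c=P@T[:3,:3].T+T[:3,3]; v=np.c_[c[:,0],-c[:,1],-c[:,2]]@np.array(im["mtx"]).T
    return v[:,:2]/v[:,2:]
def ray(im,col,row):
    T=np.array(im["camera_from_world"]);d=np.linalg.inv(im["mtx"])@[col,row,1]
    R=T[:3,:3]; return -R.T@T[:3,3], R.T@np.array([d[0],-d[1],-d[2]])
def atz(im,col,row,z):
    o,d=ray(im,col,row); return o+d*(z-o[2])/d[2]
def save(im,n,crop=None,s=1):
    a=im["color"][:,:,::-1]
    if crop: a=a[crop[1]:crop[3],crop[0]:crop[2]]
    cv2.imwrite("pics/"+n,cv2.resize(np.ascontiguousarray(a),None,fx=s,fy=s,interpolation=cv2.INTER_CUBIC))
E
python3 - <<'E'
from h import *
print(get_obs(),tcp_to_grasp)
Z=dict(test_block=0,vent_lever=None,valve_axis=83.5,lever_grip=83.5,port_mouth=70,plug_head=111,plug_collar=88,rack=0,empty_slot=90,spare_collar=90)
I={}
for n in("scene","top"):
    im=I[n]=get_image(n); save(im,n+"0.png")
    for k,z in Z.items():
        for m in mark_of(im,k)[:3]:
            r,c=m["location"]; print(n,k,round(m["p"],2),[round(c),round(r)],atz(im,c,r,z or 83.5).round(0))
a=np.vstack([I["scene"]["color"],I["top"]["color"]])[:,:,::-1]
cv2.imwrite("pics/both.png",cv2.resize(a,(480*1,600)))
E
```

```text
{'t': 0.0, 'qpos': array([-1.26702206e+00,  4.23805017e-01,  1.63069720e+00, -4.57602401e-05,
        1.08861261e+00, -1.90124063e-02]), 'qvel': array([-2.33272388e-04,  1.26687044e-03,  1.47287484e-03, -8.68356659e-05,
       -9.28489080e-04, -2.30977404e-04]), 'joint_torque': array([ 2.85243717e-03, -5.44618714e+01, -2.73663676e+01,  6.43925881e-02,
        2.26260570e-02, -1.36269691e-04]), 'ee_pos': array([ 198.07815846, -592.1386704 ,  192.42127998]), 'orientation': array([-2.54884840e+00,  1.83505919e+00,  1.95113299e-03]), 'ft_force': array([-0.11043148, -0.45994479,  0.0805532 ]), 'moment': array([-0.0539487 , -0.03686757,  0.04110497]), 'width': 87.89608186667861} 18.700000000000003
scene test_block 0.89 [302, 254] [532. 362.  83.]
scene test_block 0.25 [297, 218] [602. 253.  84.]Traceback (most recent call last):
  File "<stdin>", line 8, in <module>
ValueError: it knows: empty_slot, lever_grip, plug_collar, plug_head, port_mouth, rack, spare_collar, test_block, valve_axis
```

Run:
```python
from h import *
Z=dict(test_block=0,valve_axis=83.5,lever_grip=83.5,port_mouth=70,plug_head=111,plug_collar=88,rack=0,empty_slot=90,spare_collar=90)
for n in("scene","top"):
    im=get_image(n); save(im,n+"0.png")
    for k,z in Z.items():
        for m in mark_of(im,k)[:3]:
            r,c=m["location"]; print(n,k,round(m["p"],2),[round(c),round(r)],atz(im,c,r,z).round(0))
```

```text
scene test_block 0.67 [301, 254] [593. 255.   0.]
scene valve_axis 0.93 [303, 211] [604. 221.  84.]
scene lever_grip 0.56 [331, 211] [554. 194.  84.]
scene port_mouth 0.8 [296, 234] [583. 288.  70.]
scene plug_head 0.83 [260, 264] [560. 453. 111.]
scene plug_head 0.82 [300, 215] [578. 282. 111.]
scene plug_collar 0.82 [294, 226] [588. 288.  88.]
scene plug_collar 0.74 [263, 275] [558. 449.  88.]
scene rack 0.89 [375, 213] [516.  12.   0.]
scene rack 0.33 [296, 234] [641. 190.   0.]
scene empty_slot 0.65 [370, 188] [516.  64.  90.]
scene spare_collar 0.63 [309, 188] [636. 131.  90.]
scene spare_collar 0.48 [385, 173] [512. -33.  90.]
top test_block 0.72 [296, 200] [596. 240.   0.]
top valve_axis 0.84 [307, 191] [601. 211.  84.]
top lever_grip 0.71 [314, 211] [556. 195.  84.]
top port_mouth 0.96 [276, 201] [583. 282.  70.]
top plug_head 0.58 [271, 197] [584. 289. 111.]
top plug_head 0.58 [207, 214] [551. 430. 111.]
top plug_collar 0.5 [211, 210] [564. 427.  88.]
top plug_collar 0.49 [271, 200] [582. 293.  88.]
top rack 0.94 [393, 226] [525.  11.   0.]
top empty_slot 0.77 [379, 222] [526.  52.  90.]
top spare_collar 0.75 [416, 228] [509. -29.  90.]
top spare_collar 0.59 [343, 147] [700. 126.  90.]
top spare_collar 0.34 [306, 191] [600. 213.  90.]
```

View pics/scene0.png

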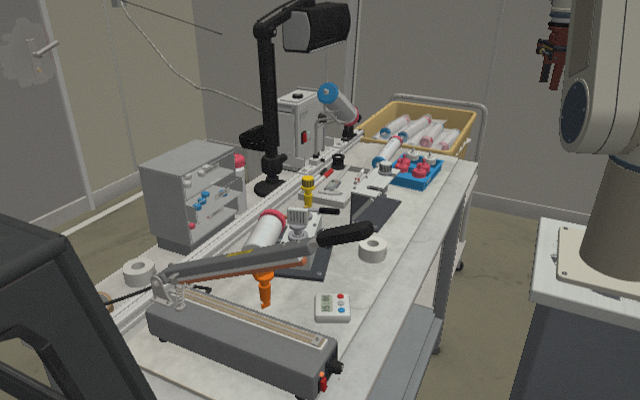

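View pics/top0.png

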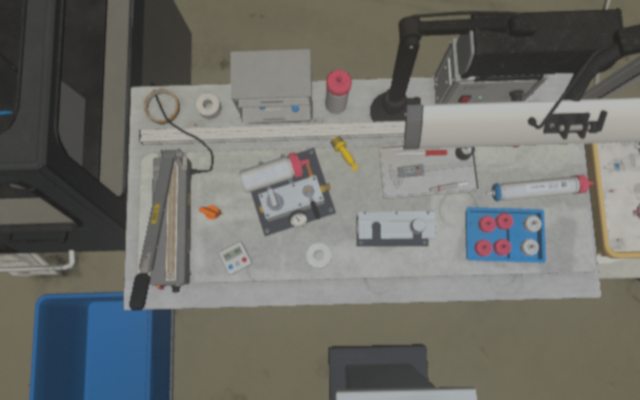

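Scene picture: the station is at about (295,235), with the grey plug at (298,215), the lever grip at (330,211) and the rack at (375,205).
Top picture: the station is at (292,197), the plug at (272,200), the lever at (314,211), the rack at (395,227) and the spare plug at (418,228).

- **Could pass for the plug:** orange plug at scene (263,285) / top (210,212). The grey one in the block is the one I want.
- **Could pass for the spare:** yellow plug at scene (308,188) / top (345,153). The real spare hangs in the rack.

I'll go over the rack first, then the station.

move_arm([
  [85,178,45,0,0,0.52,87.8],
  [85,178,45,0,0,0.52,87.8],
  [85,178,45,0,0,0.52,87.8],
  [85,178,45,0,0,0.52,87.8],
  [85,178,45,0,0,0.52,87.8],
])

```text
t: 1.52
ee_pos: [283.8, -412.5, 238.7]
orientation: [-2.939, 1.109, -0.0]
ft_force: [0.3, 0.3, -0.1]
width: 87.8
```

move_arm([
  [85,178,45,0,0,0.52,87.8],
  [85,178,45,0,0,0.52,87.8],
  [85,178,45,0,0,0.52,87.8],
  [85,178,45,0,0,0.52,87.8],
  [85,178,45,0,0,0.52,87.8],
])

```text
t: 1.93
ee_pos: [368.8, -234.5, 284.0]
orientation: [3.126, -0.316, 0.002]
ft_force: [1.8, -0.3, -0.5]
width: 87.5
```

move_arm([
  [85,178,45,0,0,0.52,40],
  [85,178,45,0,0,0.52,40],
  [85,178,45,0,0,0.52,40],
  [85,178,45,0,0,0.52,40],
  [85,178,45,0,0,0.52,40],
])

```text
t: 2.35
ee_pos: [454.0, -56.3, 329.2]
orientation: [3.101, 0.499, 0.002]
ft_force: [0.8, -1.0, 0.2]
width: 58.0
```

```bash
cat > look.py <<'E'
import sys
from h import *
Z=dict(test_block=0,valve_axis=83.5,lever_grip=83.5,port_mouth=70,plug_head=111,plug_collar=88,rack=0,empty_slot=90,spare_collar=90)
def look(f,ks=None,crop=None,s=1,n="wrist"):
    im=get_image(n); save(im,f,crop,s); o=get_obs()
    print(n,o["t"],o["ee_pos"].round(1),o["orientation"].round(3),"q",o["qpos"].round(2),"F",o["ft_force"].round(1))
    for k in ks or Z:
        for m in mark_of(im,k)[:3]:
            r,c=m["location"]
            if m["p"]>.2: print(k,round(m["p"],2),[round(c),round(r)],atz(im,c,r,Z[k]).round(1))
    return im
if __name__=="__main__": look(sys.argv[1],sys.argv[2:])
E
python3 look.py w1.png
```

```text
wrist 2.4 [456.9 -52.5 330.7] [-3.1   -0.498 -0.008] q [-0.14  0.02  1.82  0.    1.29 -0.46] F [2.6 1.2 1.6]
test_block 0.69 [470, 4] [596.2 249.5   0. ]
valve_axis 0.88 [495, 14] [605.4 211.   83.5]
lever_grip 0.84 [457, 15] [558.5 194.4  83.5]
rack 0.67 [368, 136] [517.2  15.2   0. ]
empty_slot 0.56 [390, 108] [517.   58.5  90. ]
spare_collar 0.89 [365, 170] [514.3 -32.4  90. ]
spare_collar 0.76 [508, 104] [669.6 114.3  90. ]
```

move_arm([
  [50,130,0,0,0,0,0],
  [50,130,0,0,0,0,0],
  [50,130,0,0,0,0,0],
  [50,130,0,0,0,0,0],
  [50,130,0,0,0,0,0],
])

```text
t: 3.27
ee_pos: [504.1, 73.2, 327.8]
orientation: [-3.102, -0.491, 0.0]
ft_force: [0.0, -0.0, -1.2]
width: 9.7
```

move_arm([
  [50,130,0,0,0,0,0],
  [50,130,0,0,0,0,0],
  [50,130,0,0,0,0,0],
  [50,130,0,0,0,0,0],
  [50,130,0,0,0,0,0],
])

```text
t: 3.68
ee_pos: [554.0, 202.4, 327.5]
orientation: [-3.103, -0.491, 0.001]
ft_force: [-0.2, 0.0, -0.7]
width: 0.3
```

```bash
python3 look.py w2.png
```

```text
wrist 3.7333 [553.2 200.8 327.5] [ 3.102e+00  4.890e-01 -2.000e-03] q [ 0.33  0.25  1.57 -0.    1.33  0.02] F [-0.1  0.1 -0.2]
test_block 0.66 [347, 144] [587.  249.7   0. ]
valve_axis 0.86 [355, 176] [604.3 212.   83.5]
port_mouth 0.77 [356, 120] [580.3 288.   70. ]
plug_head 0.77 [363, 122] [585.2 286.8 111. ]
plug_collar 0.93 [356, 123] [580.5 283.6  88. ]
rack 0.77 [272, 255] [519.4  13.1   0. ]
empty_slot 0.74 [270, 251] [517.4  62.9  90. ]
spare_collar 0.71 [393, 234] [688.4 147.7  90. ]
spare_collar 0.41 [357, 120] [579.6 287.5  90. ]
```

View pics/w2.png

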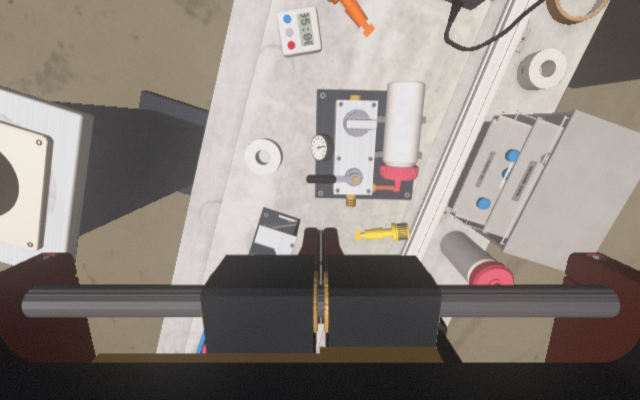

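Run:
```python
from h import *
im=get_image("wrist")
C=np.array([atz(im,c,r,10)[:2] for c,r in [(318,90),(419,92),(412,200),(315,198)]])
print(C.round(1))
for a,b in((1,0),(2,3),(0,3),(1,2)): print(np.degrees(np.arctan2(*(C[a]-C[b])[::-1])).round(1))
for n,c,r,z in(("grip",321,180,83.5),("gripend",308,180,83.5),("axis",355,177,83.5)): print(n,atz(im,c,r,z).round(1))
save(im,"w3.png",(290,70,440,220),4)
```

```text
[[512.8 314.8]
 [668.4 361.5]
 [725.5 191.7]
 [561.9 143.1]]
16.7
16.5
106.0
108.6
grip [557.9 189.5  83.5]
gripend [539.6 183.7  83.5]
axis [604.3 209.1  83.5]
```

View pics/w3.png

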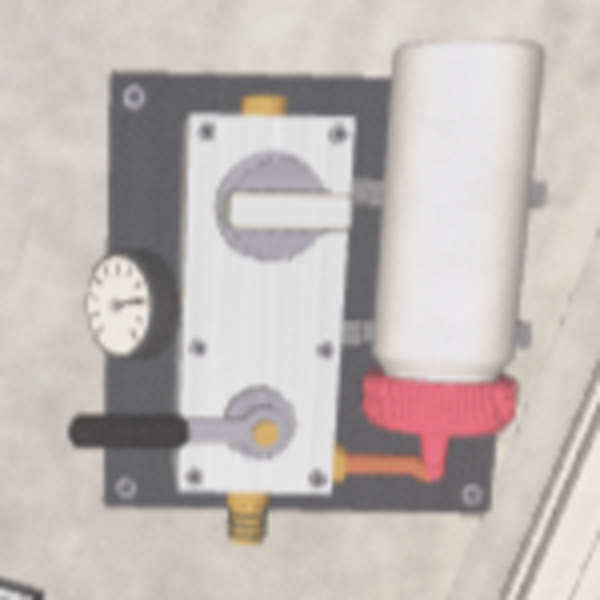

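The crop shows the grey paddle plug in its port at about (285,210) and the lever closed, with its grip at (128,431) and axis at (262,432). The outlet is at (247,520). Block yaw is about 0.29 and lever angle about 0.03. I'll come down beside the lever with the fingers closed.

move_arm([
  [-8,15,-204,0,0,0,0],
  [-8,15,-204,0,0,0,0],
  [-8,15,-204,0,0,0,0],
  [-8,15,-204,0,0,0,0],
  [-8,15,-204,0,0,0,0],
])

```text
t: 4.65
ee_pos: [544.7, 216.2, 122.3]
orientation: [3.103, 0.488, -0.0]
ft_force: [0.6, -0.1, -0.2]
width: 0.7
```

move_arm([
  [0,0,-22,0,0,0,0],
  [0,0,-44,0,0,0,0],
  [0,0,-44,0,0,0,0],
])

```text
t: 4.9
ee_pos: [542.2, 215.2, 75.9]
orientation: [3.102, 0.488, -0.012]
ft_force: [-1.0, -0.2, 0.1]
width: 0.5
```

Run:
```python
from h import *
from look import look
im=look("w4.png",["valve_axis","lever_grip","port_mouth","plug_head"])
A=np.array([604.5,210]); yaw=.29; P0=np.array([545.3,216.3]); p=P0
for k in range(3):
    rows=[]
    for i in range(1,6):
        s=(5*k+i)/15; th=.03+1.54*s; f=np.pi+yaw+th
        u=np.array([np.cos(f),np.sin(f)]);t=np.array([-u[1],u[0]])
        q=A+55*u-(15 if k<2 else 15-3*(i/5))*t; rows.append([*(q-p).round(1),0,0,0,round(.1027*i,3),0])
    p=q; print(rows)
```

```text
wrist 4.95 [543.6 215.6  78.2] [ 3.102  0.488 -0.007] q [ 0.36  0.52  1.79 -0.    0.84  0.05] F [0.3 1.3 0.5]
valve_axis 0.6 [408, 266] [605.3 209.9  83.5]
plug_head 0.73 [440, 153] [584.7 285.1 111. ]
[[np.float64(2.9), np.float64(-15.2), 0, 0, 0, 0.103, 0], [np.float64(4.1), np.float64(-20.9), 0, 0, 0, 0.205, 0], [np.float64(5.9), np.float64(-26.5), 0, 0, 0, 0.308, 0], [np.float64(8.2), np.float64(-31.8), 0, 0, 0, 0.411, 0], [np.float64(11.1), np.float64(-36.9), 0, 0, 0, 0.513, 0]]
[[np.float64(3.4), np.float64(-4.8), 0, 0, 0, 0.103, 0], [np.float64(7.3), np.float64(-9.2), 0, 0, 0, 0.205, 0], [np.float64(11.5), np.float64(-13.1), 0, 0, 0, 0.308, 0], [np.float64(16.2), np.float64(-16.7), 0, 0, 0, 0.411, 0], [np.float64(21.2), np.float64(-19.7), 0, 0, 0, 0.513, 0]]
[[np.float64(5.9), np.float64(-2.6), 0, 0, 0, 0.103, 0], [np.float64(12.0), np.float64(-4.4), 0, 0, 0, 0.205, 0], [np.float64(18.3), np.float64(-5.6), 0, 0, 0, 0.308, 0], [np.float64(24.7), np.float64(-6.1), 0, 0, 0, 0.411, 0], [np.float64(31.0), np.float64(-5.8), 0, 0, 0, 0.513, 0]]
```

View pics/w4.png

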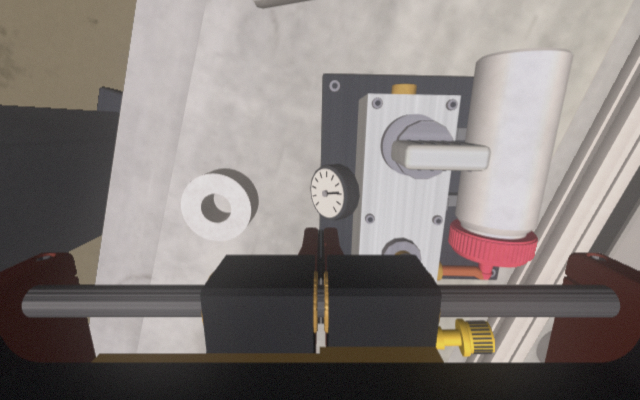

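The picture shows the fingers at (322,250) beside the lever, with the valve axis at (408,266) and the plug at (440,153). I'll swing the lever now.

move_arm([
  [1.5,-10,0,0,0,0.08,0],
  [4,-20,0,0,0,0.205,0],
  [6,-26.5,0,0,0,0.308,0],
  [8,-32,0,0,0,0.411,0],
  [11,-37,0,0,0,0.513,0],
])

```text
t: 5.57
ee_pos: [557.4, 179.2, 82.1]
orientation: [2.875, 1.266, 0.005]
ft_force: [0.7, -0.1, 0.7]
width: 0.3
```

move_arm([
  [3.5,-5,0,0,0,0.103,0],
  [7.5,-9,0,0,0,0.205,0],
  [11.5,-13,0,0,0,0.308,0],
  [16,-16.5,0,0,0,0.411,0],
  [21,-19.5,0,0,0,0.513,0],
])

```text
t: 5.98
ee_pos: [578.6, 159.8, 82.2]
orientation: [2.459, 1.954, 0.004]
ft_force: [0.1, -0.3, 1.0]
width: 0.2
```

move_arm([
  [6,-2.5,0,0,0,0.103,0],
  [12,-4.5,0,0,0,0.205,0],
  [18,-5.5,0,0,0,0.308,0],
  [24.5,-6,0,0,0,0.411,0],
  [29,-6,0,0,0,0.513,0],
])

```text
t: 6.4
ee_pos: [608.0, 153.9, 82.3]
orientation: [1.882, 2.513, 0.004]
ft_force: [0.3, -0.3, 0.1]
width: 0.3
```

move_arm([
  [0,0,0,0,0,0,0],
  [0,0,0,0,0,0,0],
])

```text
t: 6.57
ee_pos: [607.1, 153.9, 81.6]
orientation: [1.893, 2.506, 0.003]
ft_force: [0.5, -0.4, -0.5]
width: 0.6
```

No push force showed up, so I'll look before going on.

Run:
```python
from look import *
im=look("w5.png",["valve_axis","lever_grip"])
im=look("s5.png",["valve_axis","lever_grip"],(230,160,390,280),5,"scene")
```

```text
wrist 6.6167 [606.6 153.9  81.2] [1.893e+00 2.506e+00 2.000e-03] q [ 0.23  0.56  1.7   0.    0.88 -1.62] F [ 0.1  0.7 -0.2]
valve_axis 0.82 [397, 247] [605.1 207.4  83.5]
scene 6.7667 [606.1 153.9  80.6] [1.891 2.508 0.   ] q [ 0.23  0.56  1.7   0.    0.88 -1.62] F [ 0.2 -0.3 -0.6]
valve_axis 0.69 [302, 209] [611.1 214.1  83.5]
lever_grip 0.75 [327, 211] [561.6 196.   83.5]
```

View pics/s5.png

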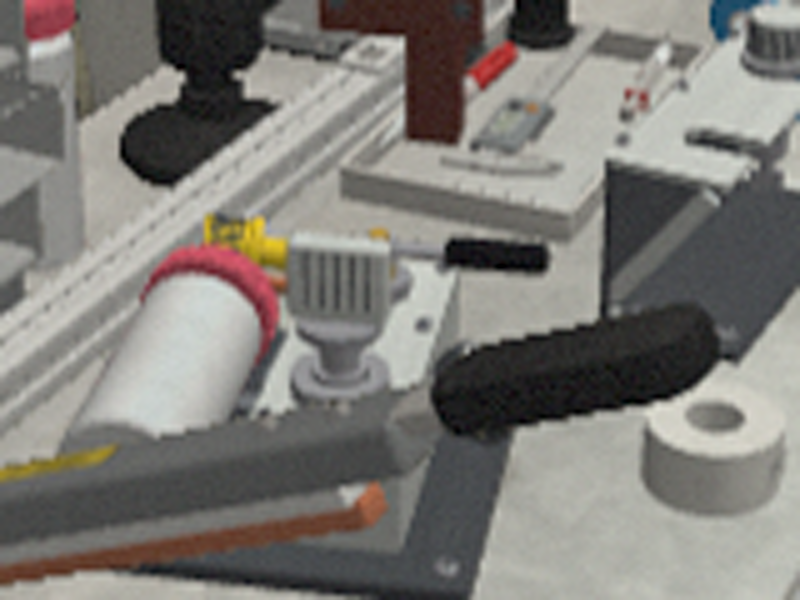

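Run:
```python
from h import *
im=get_image("scene")
for p in([606,154,80],[606,154,92],[604.5,210,83.5],[557,194,83.5],[545,216,80]): print(p,proj(im,p).round(1))
print(get_obs()["ee_pos"])
im=cv2.imread("pics/w5.png");cv2.imwrite("pics/w5c.png",cv2.resize(im[60:360,200:560],None,fx=2,fy=2))
```

```text
[606, 154, 80] [[316.8 199.4]]
[606, 154, 92] [[316.8 194.5]]
[604.5, 210, 83.5] [[305.5 209. ]]
[557, 194, 83.5] [[329.3 210.7]]
[545, 216, 80] [[330.  218.1]]
[606.12332896 153.84114597  80.25616463]
```

View pics/w5c.png

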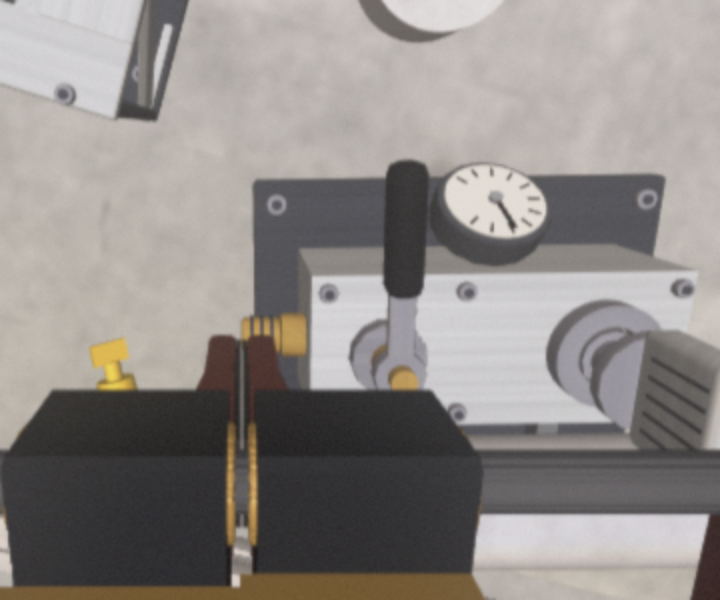

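Run:
```python
from h import *
im=get_image("wrist"); o=get_obs(); print(o["ee_pos"])
for dz in(-10,0,10,20,30,50): print(dz,proj(im,o["ee_pos"]+[0,0,dz]).round(1))
print(recognise(im,"lever_grip")[:2])
```

```text
[606.127584   153.85690585  80.21734385]
-10 [[321.1 223.6]]
0 [[321.2 228.4]]
10 [[321.2 233.6]]
20 [[321.2 239.4]]
30 [[321.3 245.8]]
50 [[321.4 261.1]]
[{'bbox': [401.0, 199.9, 31.8, 115.1], 'p': 0.75}]
```

Run:
```python
from h import *
im=get_image("scene"); e=get_obs()["ee_pos"]
for dz in range(-8,100,6):
    c,r=proj(im,e+[0,0,dz])[0]; print(dz,round(c,1),round(r,1),im["color"][int(round(r)),int(round(c))-7:int(round(c))+8:2].tolist())
```

```text
-8 316.7 202.5 [[171, 168, 158], [158, 156, 146], [151, 150, 141], [138, 135, 128], [124, 123, 118], [105, 105, 99], [95, 94, 90], [97, 95, 90]]
-2 316.7 200.1 [[101, 97, 95], [99, 97, 94], [101, 100, 95], [104, 102, 96], [102, 98, 97], [103, 101, 96], [106, 105, 98], [101, 100, 97]]
4 316.8 197.7 [[102, 101, 97], [102, 99, 93], [98, 96, 91], [98, 96, 93], [97, 95, 92], [120, 116, 109], [152, 152, 146], [166, 161, 156]]
10 316.8 195.3 [[163, 162, 153], [174, 171, 164], [183, 182, 173], [184, 183, 175], [180, 177, 170], [183, 181, 174], [185, 185, 177], [189, 187, 178]]
16 316.8 192.8 [[179, 176, 170], [179, 176, 166], [177, 176, 166], [179, 174, 167], [164, 163, 154], [151, 149, 142], [138, 135, 130], [116, 115, 109]]
22 316.8 190.3 [[176, 172, 164], [179, 177, 169], [177, 176, 168], [182, 179, 172], [181, 178, 170], [177, 174, 167], [181, 178, 170], [137, 138, 132]]
28 316.9 187.8 [[160, 157, 151], [107, 98, 95], [83, 69, 67], [84, 72, 68], [70, 50, 45], [49, 23, 19], [163, 157, 148], [108, 107, 105]]
34 316.9 185.3 [[156, 157, 152], [58, 37, 33], [61, 39, 32], [60, 36, 29], [59, 36
[... 662 characters left out ...]
 [61, 40, 38], [65, 43, 41], [67, 44, 43], [130, 75, 74]]
70 317.0 170.1 [[165, 164, 158], [56, 31, 32], [58, 37, 30], [60, 35, 34], [58, 34, 26], [60, 29, 20], [70, 44, 39], [53, 55, 55]]
76 317.0 167.5 [[82, 68, 63], [55, 25, 24], [57, 25, 21], [61, 39, 33], [62, 36, 28], [62, 38, 35], [66, 41, 29], [59, 33, 32]]
82 317.0 164.8 [[60, 37, 30], [57, 32, 25], [62, 37, 34], [63, 41, 32], [60, 32, 24], [58, 33, 27], [68, 46, 38], [58, 30, 27]]
88 317.1 162.2 [[59, 37, 32], [60, 30, 27], [57, 35, 26], [57, 29, 26], [52, 31, 19], [61, 46, 44], [43, 51, 53], [55, 39, 38]]
94 317.1 159.6 [[57, 36, 32], [65, 40, 38], [63, 43, 39], [56, 36, 27], [63, 42, 35], [58, 35, 32], [64, 52, 53], [60, 37, 27]]
```

Run:
```python
from h import *
im=get_image("scene"); a=cv2.imread("pics/scene0.png")
R=cv2.Rodrigues(np.array([-2.5488,1.83506,.00195]))[0]; e=np.array([198.08,-592.14,192.42])
for s in(-44,44):
    print(s,[(dz,proj(im,e+R[:,0]*s+[0,0,dz])[0].round(1).tolist()) for dz in(0,15,28,40,80)])
b=a.astype(int); m=(b[:,:,2]-b[:,:,1]>18)&(b[:,:,2]<110); m[:,:520]=0;m[:,580:]=0;m[130:]=0
for c in range(534,572,2):
    r=np.where(m[:,c])[0]; print(c,(r.min(),r.max()) if len(r) else None,end=" ")
```

```text
-44 [(0, [550.1, 99.2]), (15, [551.3, 94.2]), (28, [552.4, 89.8]), (40, [553.3, 85.7]), (80, [556.7, 71.8])]
44 [(0, [541.4, 91.9]), (15, [542.5, 87.2]), (28, [543.5, 83.0]), (40, [544.4, 79.1]), (80, [547.5, 65.9])]
534 None 536 None 538 (np.int64(43), np.int64(45)) 540 (np.int64(44), np.int64(80)) 542 (np.int64(44), np.int64(70)) 544 (np.int64(55), np.int64(62)) 546 (np.int64(55), np.int64(62)) 548 (np.int64(28), np.int64(63)) 550 (np.int64(28), np.int64(88)) 552 (np.int64(30), np.int64(88)) 554 (np.int64(27), np.int64(89)) 556 (np.int64(27), np.int64(89)) 558 (np.int64(27), np.int64(81)) 560 (np.int64(27), np.int64(74)) 562 (np.int64(27), np.int64(67)) 564 (np.int64(27), np.int64(63)) 566 (np.int64(27), np.int64(43)) 568 None 570 None
```

Both cameras put the fingertips about 28 mm above the reported TCP, whether the fingers are open or shut, so the sweep passed over the lever. From here on I take tip z as TCP z + 28. I'll go back and repeat the sweep lower.

move_arm([
  [-20,20,10,0,0,-0.513,0],
  [-20,20,10,0,0,-0.513,0],
  [-20,20,10,0,0,-0.513,0],
  [-20,20,10,0,0,-0.513,0],
  [-20,20,10,0,0,-0.513,0],
])

```text
t: 7.53
ee_pos: [586.2, 174.0, 90.2]
orientation: [2.469, 1.943, 0.0]
ft_force: [-0.2, -0.5, 0.7]
width: 0.3
```

move_arm([
  [-20,20,0,0,0,-0.513,0],
  [-20,20,0,0,0,-0.513,0],
  [-20,20,0,0,0,-0.513,0],
  [-20,20,0,0,0,-0.513,0],
  [-20,20,0,0,0,-0.513,0],
])

```text
t: 7.95
ee_pos: [566.3, 193.9, 90.2]
orientation: [2.879, 1.257, -0.0]
ft_force: [-0.3, 0.5, -0.5]
width: 0.6
```

move_arm([
  [-21,22,0,0,0,-0.513,0],
  [-21,22,0,0,0,-0.513,0],
  [-21,22,0,0,0,-0.513,0],
  [-21,22,0,0,0,-0.513,0],
  [-21,22,0,0,0,-0.513,0],
])

```text
t: 8.37
ee_pos: [545.3, 215.9, 90.2]
orientation: [-3.103, -0.489, -0.0]
ft_force: [-0.7, 0.4, -0.3]
width: -0.0
```

move_arm([
  [0,0,-19,0,0,0,0],
  [0,0,-38,0,0,0,0],
  [0,0,-38,0,0,0,0],
])

```text
t: 8.62
ee_pos: [543.2, 214.8, 49.3]
orientation: [3.101, 0.498, -0.008]
ft_force: [-0.5, -0.2, -0.9]
width: 0.4
```

move_arm([
  [1,-5,0,0,0,0.03,0],
  [2,-10,0,0,0,0.06,0],
  [3,-15,0,0,0,0.103,0],
  [4,-20,0,0,0,0.205,0],
])

```text
t: 8.95
ee_pos: [548.9, 195.9, 52.5]
orientation: [-3.034, -0.813, 0.002]
ft_force: [-1.6, 2.6, -2.0]
width: 0.5
```

Contact force is about 3 N, which means the lever is being pushed. I'll continue round the arc.

move_arm([
  [2,-6.5,0,0,0,0.103,0],
  [4,-12,0,0,0,0.206,0],
  [7,-17,0,0,0,0.308,0],
])

```text
t: 9.2
ee_pos: [555.8, 178.8, 52.6]
orientation: [-2.871, -1.274, 0.002]
ft_force: [-1.7, 1.9, -1.0]
width: 0.2
```

move_arm([
  [3.5,-5,0,0,0,0.103,0],
  [7.5,-9,0,0,0,0.205,0],
  [11.5,-13,0,0,0,0.308,0],
  [16,-16.5,0,0,0,0.411,0],
  [21,-19.5,0,0,0,0.513,0],
])

```text
t: 9.62
ee_pos: [576.3, 158.8, 52.5]
orientation: [-2.453, -1.96, 0.004]
ft_force: [-3.2, -0.0, 0.7]
width: 0.5
```

move_arm([
  [6,-2.5,0,0,0,0.103,0],
  [12,-4.5,0,0,0,0.205,0],
  [18,-5.5,0,0,0,0.308,0],
  [24.5,-6,0,0,0,0.411,0],
  [28,-6,0,0,0,0.513,0],
])

```text
t: 10.03
ee_pos: [604.4, 152.0, 52.5]
orientation: [-1.876, -2.518, 0.005]
ft_force: [-12.5, -9.4, 7.3]
width: 0.7
```

move_arm([
  [1,0,0,0,0,0,0],
  [1,0,0,0,0,0,0],
])

```text
t: 10.2
ee_pos: [604.2, 152.0, 52.4]
orientation: [-1.881, -2.513, 0.007]
ft_force: [-6.4, -4.8, 3.8]
width: 0.3
```

Run:
```python
from look import *
im=look("s6.png",["valve_axis","lever_grip"],(230,160,390,280),5,"scene")
im=look("w6.png",["valve_axis","lever_grip","plug_head"])
```

```text
scene 10.25 [604.2 152.   52.4] [-1.881 -2.513  0.007] q [ 0.23  0.6   1.71 -0.    0.83 -1.63] F [-5.1 -4.4  3.4]
valve_axis 0.61 [302, 208] [612.9 208.1  83.5]
lever_grip 0.61 [311, 198] [616.4 160.5  83.5]
wrist 10.4 [604.2 152.   52.4] [-1.881 -2.513  0.007] q [ 0.23  0.6   1.71 -0.    0.83 -1.63] F [-5.9 -4.   3.2]
valve_axis 0.88 [412, 272] [604.5 207.8  83.5]
```

move_arm([
  [2,0.5,0,0,0,0,0],
  [4,1,0,0,0,0,0],
  [4,1,0,0,0,0,0],
])

```text
t: 10.8
ee_pos: [604.2, 152.0, 52.3]
orientation: [-1.878, -2.509, 0.017]
ft_force: [-17.4, -7.1, 14.3]
width: 0.4
```

Run:
```python
from look import *
im=look("w6.png",["valve_axis","lever_grip"],(200,60,520,300),2.5)
```

```text
wrist 10.85 [604.2 152.   52.3] [-1.878 -2.509  0.017] q [ 0.23  0.61  1.7  -0.    0.85 -1.63] F [-17.9  -8.2  14.2]
valve_axis 0.6 [415, 274] [605.8 210.1  83.5]
```

View pics/w6.png

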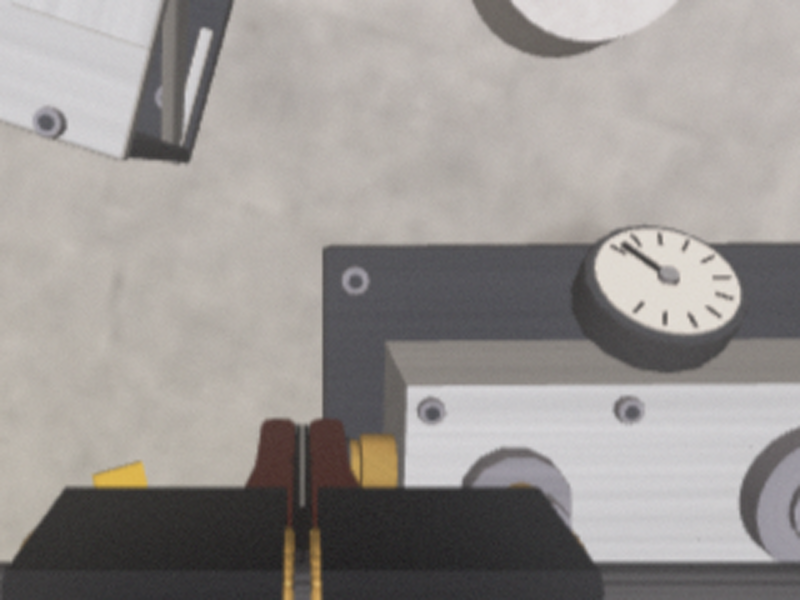

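The gauge needle at (640,255) has dropped and the lever is hard against its stop; the position holds while the force climbs. I'll back off and go above the plug.

move_arm([
  [-10,-3,0,0,0,0,0],
  [-30,-8,0,0,0,0,0],
  [-30,-8,40,0,0,0,0],
  [-30,-8,80,0,0,0,0],
  [-30,-8,110,0,0,0,0],
])

```text
t: 11.37
ee_pos: [580.6, 146.2, 165.3]
orientation: [1.883, 2.513, 0.002]
ft_force: [0.2, 0.3, 0.7]
width: 0.6
```

move_arm([
  [4,40,10,0,0,0,50],
  [4,80,10,0,0,0,50],
  [4,115,10,0,0,0,50],
  [4,115,10,0,0,0,50],
  [4,115,10,0,0,0,50],
])

```text
t: 11.78
ee_pos: [584.1, 262.8, 172.8]
orientation: [1.881, 2.516, 0.001]
ft_force: [-0.0, -0.3, 0.1]
width: 30.1
```

Run:
```python
from look import *
im=look("w7.png",["valve_axis","lever_grip","plug_head","plug_collar","port_mouth"],(160,0,560,300),2)
im=look("s7.png",["valve_axis","lever_grip","plug_head","plug_collar","port_mouth"],None,1,"scene")
im=look("t7.png",["valve_axis","lever_grip","plug_head","plug_collar","port_mouth"],None,1,"top")
```

```text
wrist 11.8333 [584.  261.4 172.4] [ 1.884  2.514 -0.   ] q [ 0.4   0.47  1.61 -0.    1.06 -1.45] F [-0.5 -1.  -0.7]
valve_axis 0.59 [263, 201] [603.5 210.1  83.5]
lever_grip 0.7 [211, 199] [615.8 161.6  83.5]
plug_head 0.9 [513, 154] [496.8 405.4 111. ]
plug_head 0.7 [347, 209] [581.3 285.7 111. ]
plug_head 0.32 [341, 197] [572.5 277.4 111. ]
plug_collar 0.95 [499, 169] [510.8 413.4  88. ]
plug_collar 0.85 [342, 203] [583.2 283.8  88. ]
port_mouth 0.83 [339, 200] [585.1 281.8  70. ]
scene 12.1333 [584.4 260.2 172.2] [-1.891 -2.509  0.   ] q [ 0.4   0.47  1.61 -0.    1.06 -1.45] F [-0.2 -0.3  1.1]
lever_grip 0.55 [310, 198] [620.1 158.6  83.5]
plug_head 0.75 [298, 216] [581.3 284.8 111. ]
plug_head 0.74 [292, 325] [445.5 551.  111. ]
plug_collar 0.75 [291, 321] [462.8 523.9  88. ]
plug_collar 0.57 [294, 223] [593.2 279.5  88. ]
port_mouth 0.59 [299, 234] [580.3 284.8  70. ]
top 12.4333 [584.3 261.1 172.2] [-1.89 -2.51  0.  ] q [ 0.4   0.47  1.61  0.    1.06 -1.45] F [-0.7 -0.8  0.3]
lever_grip 0.49 [325, 179] [626.7 168.8  83.5]
plug_head 0.77 [200, 248] [477.5 445.9 111. ]
plug_collar 0.85 [209, 240] [496.5 432.   88. ]
```

View pics/w7.png

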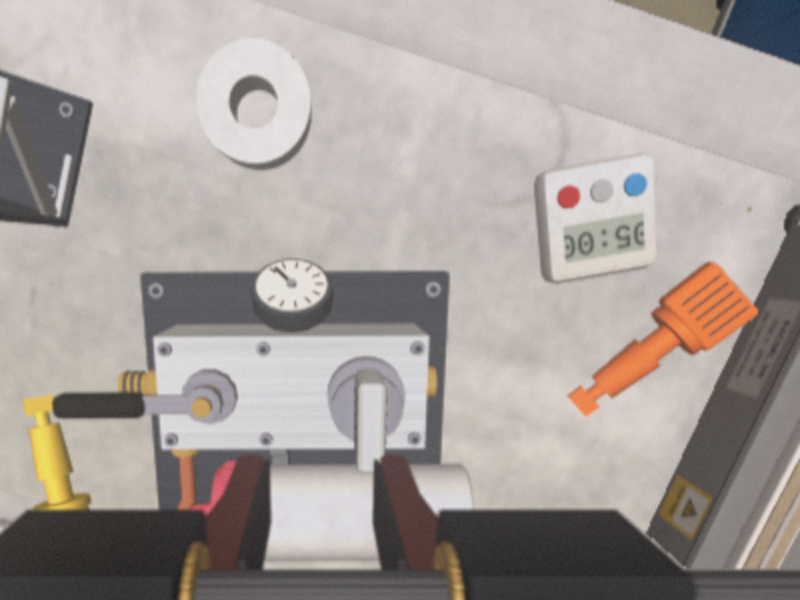

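The lever now lies along the outlet line, parallel to the block: grip at (100,405), outlet at (140,383). The grey plug paddle is at (371,420), and the orange look-alike lies off to the right at (690,320). I'll go down onto the grey plug and grip it.

move_arm([
  [-2,24,0,0,0,0,50],
  [-2,24,-30,0,0,0,50],
  [-2,24,-65,0,0,0,50],
  [-2,24,-90,0,0,0,50],
  [-2,24,-102,0,0,0,50],
])

```text
t: 13.1
ee_pos: [580.1, 284.5, 66.7]
orientation: [-1.888, -2.508, 0.007]
ft_force: [-0.3, 0.2, 0.2]
width: 50.2
```

move_arm([
  [0,0,0,0,0,0,0],
  [0,0,0,0,0,0,0],
  [0,0,0,0,0,0,0],
  [0,0,0,0,0,0,0],
  [0,0,0,0,0,0,0],
])

```text
t: 13.52
ee_pos: [583.4, 285.8, 72.0]
orientation: [1.889, 2.509, 0.004]
ft_force: [0.3, -1.2, 0.6]
width: 20.2
```

move_arm([
  [0,0,0,0,0,0,0],
  [0,0,0,0,0,0,0],
  [0,0,0,0,0,0,0],
])

```text
t: 13.77
ee_pos: [583.0, 285.6, 71.3]
orientation: [1.889, 2.509, 0.002]
ft_force: [-1.3, 0.1, 7.1]
width: 12.0
```

move_arm([
  [0,0,0,0,0,-0.1,0],
  [0,0,0,0,0,-0.2,0],
  [0,0,0,0,0,-0.3,0],
  [0,0,0,0,0,-0.4,0],
  [0,0,0,0,0,-0.5,0],
])

```text
t: 14.18
ee_pos: [582.9, 285.6, 71.3]
orientation: [2.455, 1.959, 0.002]
ft_force: [-0.2, -0.6, 7.7]
width: 11.4
```

move_arm([
  [0,0,0,0,0,-0.1,0],
  [0,0,0,0,0,-0.2,0],
  [0,0,0,0,0,-0.3,0],
  [0,0,0,0,0,-0.4,0],
  [0,0,0,0,0,-0.48,0],
])

```text
t: 14.6
ee_pos: [582.7, 285.4, 71.3]
orientation: [2.851, 1.319, 0.002]
ft_force: [-0.8, -1.9, 7.7]
width: 12.1
```

Run:
```python
from h import *
o=get_obs(); print(o["ee_pos"],o["orientation"],o["ft_force"],o["moment"],o["width"])
```

```text
[582.71796976 285.37443434  71.30269892] [2.85076240e+00 1.31919306e+00 1.50455623e-03] [-0.81805836 -1.90896376  7.65335355] [-0.31980166  0.18639254  0.31692957] 12.111021300121571
```

move_arm([
  [0,0,2,0,0,0,0],
  [0,0,5,0,0,0,0],
  [0,0,9,0,0,0,0],
])

```text
t: 14.85
ee_pos: [581.7, 285.4, 78.0]
orientation: [-2.847, -1.327, 0.002]
ft_force: [1.3, 3.7, -6.4]
width: 11.6
```

move_arm([
  [0,0,5,0,0,0,0],
  [0,0,11,0,0,0,0],
  [0,0,11,0,0,0,0],
])

```text
t: 15.1
ee_pos: [583.1, 285.5, 92.2]
orientation: [2.848, 1.326, 0.003]
ft_force: [0.5, -0.2, -2.3]
width: 11.8
```

Run:
```python
from look import *
im=look("s8.png",["plug_head","plug_collar"],(230,160,390,280),5,"scene"); print(get_obs()["moment"])
```

```text
scene 15.15 [583.  285.5  91.7] [2.848 1.326 0.003] q [ 0.44  0.58  1.64 -0.    0.92 -0.43] F [ 0.7  0.4 -2.3]
plug_head 0.92 [294, 207] [603.3 258.8 111. ]
plug_head 0.86 [291, 324] [446.8 551.5 111. ]
plug_head 0.4 [371, 190] [496.9 114.1 111. ]
plug_collar 0.8 [289, 318] [468.1 519.6  88. ]
plug_collar 0.72 [297, 215] [604.7 248.3  88. ]
[ 0.0543562  -0.12010916  0.01470511]
```

View pics/s8.png

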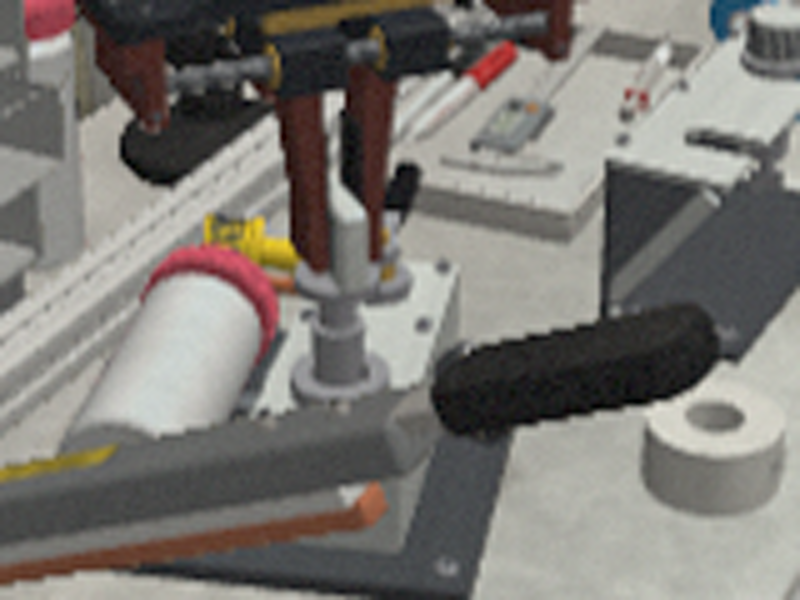

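Fz is -2.3 N, the plug's weight, so it has come free: in the crop it is rising at (335,320). The lever shows open behind it. I'll lift clear and carry it to the front of the rack, turning so the wrist camera faces the slot.

move_arm([
  [0,0,40,0,0,0,0],
  [0,0,80,0,0,0,0],
  [-15,-30,80,0,0,-0.12,0],
  [-30,-60,80,0,0,-0.24,0],
  [-40,-90,80,0,0,-0.36,0],
])

```text
t: 15.67
ee_pos: [541.0, 194.6, 170.8]
orientation: [3.041, 0.787, 0.001]
ft_force: [0.3, -0.9, -1.7]
width: 11.7
```

move_arm([
  [-7,-12,0,0,0,-0.12,0],
  [-14,-24,0,0,0,-0.24,0],
  [-21,-36,0,0,0,-0.36,0],
  [-28,-48,0,0,0,-0.48,0],
  [-35,-60,0,0,0,-0.6,0],
])

```text
t: 16.08
ee_pos: [506.6, 134.5, 170.2]
orientation: [3.138, -0.149, -0.0]
ft_force: [-0.0, -0.9, -1.3]
width: 11.6
```

move_arm([
  [-7,-10,0,0,0,-0.12,0],
  [-14,-20,0,0,0,-0.24,0],
  [-21,-30,0,0,0,-0.36,0],
  [-28,-40,0,0,0,-0.48,0],
  [-35,-50,0,0,0,-0.6,0],
])

```text
t: 16.5
ee_pos: [471.6, 84.7, 170.2]
orientation: [2.954, -1.069, -0.0]
ft_force: [-0.1, -0.5, -1.1]
width: 11.7
```

move_arm([
  [-4,-6,0,0,0,-0.12,0],
  [-8,-12,0,0,0,-0.24,0],
  [-13,-18,0,0,0,-0.36,0],
  [-18,-24,0,0,0,-0.48,0],
  [-22,-29,0,0,0,-0.6,0],
])

```text
t: 16.92
ee_pos: [449.6, 55.8, 170.2]
orientation: [2.505, -1.895, -0.0]
ft_force: [1.3, -0.3, -1.9]
width: 11.6
```

move_arm([
  [0,0,0,0,0,-0.12,0],
  [0,0,0,0,0,-0.14,0],
  [0,0,0,0,0,-0.14,0],
])

```text
t: 17.17
ee_pos: [450.2, 56.2, 170.3]
orientation: [-2.375, 2.056, -0.0]
ft_force: [-0.3, 0.0, -1.8]
width: 12.1
```

Run:
```python
from look import *
im=look("w9.png",["rack","empty_slot","spare_collar","plug_collar"],(160,0,640,300),1.6)
look("t9.png",["rack","empty_slot","spare_collar"],None,1,"top")
look("s9.png",["rack","empty_slot","spare_collar"],None,1,"scene")
```

```text
wrist 17.2167 [450.3  56.3 170.3] [-2.377  2.054 -0.   ] q [0.1  0.2  2.02 0.   0.92 1.52] F [-0.6 -0.4 -2.2]
rack 0.72 [366, 135] [513.9  10.2   0. ]
rack 0.33 [76, 12] [596.6 342.    0. ]
empty_slot 0.79 [331, 122] [521.  57.  90.]
spare_collar 0.87 [426, 148] [511.3 -31.1  90. ]
plug_collar 0.79 [321, 237] [412.7  49.6  88. ]
plug_collar 0.6 [329, 121] [521.8  58.4  88. ]
top 17.4667 [450.3  56.4 170.1] [ 2.375 -2.057 -0.   ] q [0.1  0.2  2.02 0.   0.92 1.53] F [-0.8 -0.5 -1.2]
spare_collar 0.52 [340, 150] [693.8 132.4  90. ]
scene 17.6667 [450.3  56.3 170.1] [ 2.374 -2.058 -0.   ] q [ 0.1   0.2   2.02 -0.    0.92  1.53] F [ 0.  -0.2 -1.9]
rack 0.69 [380, 211] [508.1   1.    0. ]
empty_slot 0.91 [370, 188] [514.9  68.   90. ]
spare_collar 0.77 [383, 172] [518.5 -35.6  90. ]
spare_collar 0.58 [284, 209] [639.4 240.2  90. ]
```

View pics/w9.png

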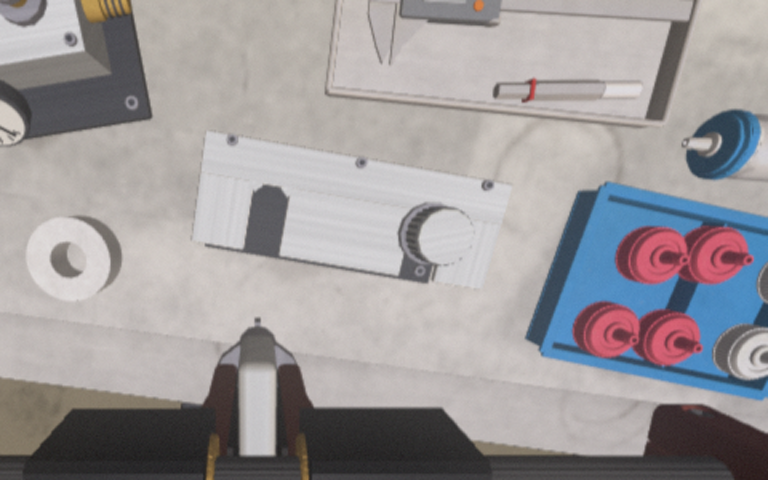

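Run:
```python
from h import *
im=get_image("wrist")
g=lambda c,r,z=90: atz(im,160+c/1.6,r/1.6,z)[:2]
for n,p in dict(fl=(193,240),fr=(487,289),bl=(207,131),br=(512,183),sf=(263.5,251.5),sb=(270,193),end=(270,185),slf=(245,248),srf=(281,255),slb=(252,192),srb=(288,195)).items(): print(n,g(*p).round(1))
# subpixel slot: threshold dark region in gray
G=cv2.cvtColor(im["color"],cv2.COLOR_RGB2GRAY)
for r in range(112,160,4): print(r,G[r,308:346].tolist())
```

```text
fl [490.8  97.8]
fr [486.9 -72.7]
bl [548.8  96.6]
br [545.8 -71. ]
sf [490.   57.8]
sb [522.1  58.8]
end [526.3  59.4]
slf [490.5  68.4]
srf [489.5  47.7]
slb [521.2  68.7]
srb [522.4  48.9]
112 [199, 204, 203, 204, 199, 195, 197, 194, 200, 202, 201, 202, 201, 200, 202, 201, 201, 201, 202, 201, 202, 201, 201, 202, 203, 203, 204, 202, 203, 203, 202, 202, 203, 204, 203, 201, 200, 202]
116 [204, 210, 208, 208, 209, 207, 209, 205, 203, 203, 204, 205, 207, 205, 198, 164, 114, 98, 99, 108, 117, 130, 145, 149, 145, 155, 169, 181, 202, 202, 201, 203, 201, 199, 200, 199, 201, 200]
120 [209, 210, 208, 208, 208, 210, 209, 205, 201, 189, 118, 113, 97, 90, 90, 89, 89, 88, 90, 93, 89, 91, 92, 92, 90, 90, 93, 91, 106, 154, 195, 204, 203, 205, 204, 203, 203, 203]
124 [210, 210, 207, 207, 209, 208, 205, 202, 192, 117, 95, 95, 95, 93, 92, 94, 93, 93, 91, 93, 92, 92, 93, 91, 91, 91, 92, 89, 89, 93, 91, 109, 139, 198, 208, 208, 207, 208]
128 [212, 209, 206, 210, 210, 207, 203, 197, 156, 102, 90, 91, 94, 94, 90, 92, 95, 90, 93, 89, 92, 91, 91, 91, 91, 91, 94, 89, 92, 92, 93, 115, 183, 202, 205, 204, 205
[... 523 characters left out ...]
 209]
144 [206, 209, 208, 205, 205, 192, 111, 93, 94, 91, 92, 90, 93, 91, 92, 93, 92, 92, 91, 91, 90, 94, 92, 91, 93, 91, 91, 94, 108, 179, 201, 199, 202, 200, 200, 201, 201, 201]
148 [207, 209, 207, 204, 192, 137, 98, 90, 92, 91, 95, 93, 93, 95, 93, 94, 92, 95, 90, 90, 89, 93, 94, 94, 92, 95, 93, 107, 163, 207, 208, 208, 208, 208, 207, 206, 208, 205]
152 [208, 209, 205, 200, 193, 110, 93, 92, 92, 91, 92, 91, 93, 92, 94, 93, 94, 92, 92, 92, 92, 92, 92, 93, 90, 92, 99, 130, 196, 207, 205, 207, 204, 205, 206, 209, 210, 211]
156 [110, 118, 126, 129, 96, 94, 90, 91, 90, 93, 92, 90, 91, 93, 93, 92, 92, 92, 90, 91, 94, 92, 93, 92, 90, 93, 112, 186, 207, 208, 210, 209, 209, 209, 208, 210, 208, 211]
```

The picture shows the empty slot at (267,225), opening towards the robot, and the spare hanging at (437,235). In world terms the slot axis is y ≈ 58.5, the rack yaw ≈ 0 and the hang point ≈ (519, 58.5). I'll lower in front of it and slide in.

move_arm([
  [0,2,-30,0,0,0,0],
  [0,2,-60,0,0,0,0],
  [0,2,-82,0,0,0,0],
  [0,2,-91,0,0,0,0],
  [0,2,-91,0,0,0,0],
])

```text
t: 18.28
ee_pos: [448.8, 58.2, 77.5]
orientation: [2.371, -2.056, -0.004]
ft_force: [0.8, -0.2, -1.3]
width: 11.8
```

move_arm([
  [10,0,0,0,0,0,0],
  [20,0,0,0,0,0,0],
  [28,0,0,0,0,0,0],
  [32,0,0,0,0,0,0],
  [32,0,0,0,0,0,0],
])

```text
t: 18.7
ee_pos: [484.6, 58.4, 80.2]
orientation: [-2.371, 2.057, -0.003]
ft_force: [0.2, 0.3, -1.9]
width: 11.7
```

Run:
```python
from look import *
im=look("w10.png",["empty_slot","plug_collar"])
look("s10.png",["empty_slot","plug_collar","spare_collar"],(320,120,440,240),5,"scene")
e=get_obs()["ee_pos"]; print(proj(im,e+[0,0,16.7]),proj(im,e))
G=cv2.cvtColor(im["color"],cv2.COLOR_RGB2GRAY)
for r in range(150,215,8): print(r,G[r,280:370:2].tolist())
```

```text
wrist 18.75 [483.4  58.3  79.8] [-2.372e+00  2.058e+00 -2.000e-03] q [0.1  0.4  2.01 0.   0.73 1.52] F [-0.4  0.2 -2.6]
empty_slot 0.79 [326, 181] [519.3  59.3  90. ]
plug_collar 0.8 [320, 237] [481.8  57.7  88. ]
scene 18.9 [481.8  58.3  79.3] [ 2.373 -2.058 -0.   ] q [0.1  0.4  2.01 0.   0.73 1.52] F [ 0.   0.1 -2. ]
empty_slot 0.8 [368, 190] [514.9  79.   90. ]
plug_collar 0.86 [290, 320] [465.4 521.2  88. ]
plug_collar 0.7 [386, 186] [488.4  35.3  88. ]
plug_collar 0.61 [295, 234] [571.8 313.4  88. ]
spare_collar 0.54 [283, 213] [632.8 255.6  90. ]
[[319.39500005 240.95452455]] [[319.48116487 231.81093196]]
150 [198, 200, 199, 202, 201, 203, 201, 203, 204, 203, 204, 204, 204, 202, 203, 202, 199, 201, 198, 200, 202, 200, 198, 199, 200, 198, 197, 197, 198, 201, 200, 200, 199, 199, 200, 199, 201, 200, 202, 202, 199, 200, 202, 199, 197]
158 [198, 202, 199, 197, 197, 199, 199, 201, 198, 200, 199, 198, 201, 198, 198, 196, 197, 197, 195, 197, 196, 195, 198, 197, 198, 200, 200, 201, 202, 202, 201, 204, 203, 204, 204, 202, 204, 201, 203, 202, 201, 201, 199, 200, 201]
166 [205, 199, 202, 2
[... 814 characters left out ...]
00, 199, 200, 201, 199, 201, 202, 202, 205]
198 [202, 202, 202, 204, 207, 204, 199, 203, 206, 203, 203, 208, 203, 197, 129, 88, 88, 92, 91, 91, 90, 89, 91, 90, 90, 90, 92, 91, 90, 89, 102, 190, 197, 198, 200, 200, 203, 204, 205, 205, 208, 207, 207, 207, 204]
206 [204, 200, 203, 205, 207, 199, 199, 208, 206, 202, 203, 203, 199, 190, 122, 105, 90, 82, 82, 83, 82, 82, 85, 86, 86, 88, 88, 87, 88, 94, 171, 199, 198, 199, 199, 198, 200, 200, 200, 201, 202, 201, 202, 203, 202]
214 [202, 202, 203, 205, 203, 198, 203, 206, 202, 202, 207, 200, 196, 172, 110, 86, 91, 94, 100, 100, 100, 102, 101, 102, 102, 100, 98, 146, 168, 166, 205, 204, 204, 203, 202, 202, 202, 201, 201, 202, 200, 200, 201, 201, 198]
```

Slot centre y ≈ 58.3 and plug y ≈ 58.0, inside the 2.5 mm play. I'll slide in.

move_arm([
  [6,0,0,0,0,0,0],
  [12,0,0,0,0,0,0],
  [18,0,0,0,0,0,0],
  [22,0,0,0,0,0,0],
  [24,0,0,0,0,0,0],
])

```text
t: 19.47
ee_pos: [507.4, 58.3, 79.2]
orientation: [-2.373, 2.058, -0.001]
ft_force: [-0.3, -0.5, -1.2]
width: 11.6
```

move_arm([
  [3,0,0,0,0,0,0],
  [6,0,0,0,0,0,0],
  [9,0,0,0,0,0,0],
  [11,0,0,0,0,0,0],
  [11,0,0,0,0,0,0],
])

```text
t: 19.88
ee_pos: [517.8, 58.3, 79.2]
orientation: [-2.373, 2.058, -0.0]
ft_force: [0.7, -0.1, -2.3]
width: 11.8
```

move_arm([
  [1,0,0,0,0,0,0],
  [2,0,0,0,0,0,0],
  [3,0,0,0,0,0,0],
  [3,0,0,0,0,0,0],
])

```text
t: 20.22
ee_pos: [518.3, 58.2, 78.8]
orientation: [2.371, -2.057, -0.005]
ft_force: [-5.4, 0.0, 1.2]
width: 12.1
```

The neck is against the closed end (-5 N, position stalled at x = 518.3). I'll lower it onto the collar.

move_arm([
  [-1,0,-2,0,0,0,0],
  [-1,0,-4,0,0,0,0],
  [-1,0,-5,0,0,0,0],
  [-1,0,-5,0,0,0,0],
])

```text
t: 20.55
ee_pos: [518.2, 58.3, 73.6]
orientation: [2.372, -2.057, -0.002]
ft_force: [-4.5, 0.7, -3.5]
width: 11.9
```

move_arm([
  [0,0,-1,0,0,0,0],
  [0,0,-2,0,0,0,0],
  [0,0,-2,0,0,0,0],
])

```text
t: 20.8
ee_pos: [518.3, 58.2, 73.5]
orientation: [2.372, -2.058, -0.002]
ft_force: [-12.4, 0.4, 19.8]
width: 12.0
```

It is seated on the collar (Fz +20 N, z stalled). I'll ease off, open and withdraw straight up.

move_arm([
  [0,0,1.5,0,0,0,12],
  [0,0,1.5,0,0,0,40],
  [0,0,1.5,0,0,0,40],
  [0,0,1.5,0,0,0,40],
  [0,0,1.5,0,0,0,40],
])

```text
t: 21.22
ee_pos: [520.3, 58.4, 73.9]
orientation: [-2.372, 2.058, -0.002]
ft_force: [0.5, -0.4, 0.6]
width: 34.7
```

move_arm([
  [0,0,0,0,0,0,40],
  [0,0,10,0,0,0,40],
  [0,0,30,0,0,0,40],
  [0,0,65,0,0,0,40],
  [0,0,100,0,0,0,40],
])

```text
t: 21.63
ee_pos: [518.4, 58.2, 174.6]
orientation: [2.372, -2.057, -0.003]
ft_force: [0.9, 0.4, -0.2]
width: 40.2
```

move_arm([
  [-30,0,20,0,0,0,40],
  [-60,0,40,0,0,0,40],
  [-75,0,50,0,0,0,40],
  [-75,0,50,0,0,0,40],
])

```text
t: 21.97
ee_pos: [442.9, 58.4, 226.4]
orientation: [-2.372, 2.056, -0.004]
ft_force: [0.9, 0.6, -0.0]
width: 39.8
```

Run:
```python
from look import *
a=look("w11.png",["empty_slot","plug_collar","spare_collar","plug_head"])
b=look("s11.png",["empty_slot","plug_collar","plug_head","spare_collar","lever_grip"],None,1,"scene")
A=cv2.resize(cv2.cvtColor(a["color"],4)[0:260,160:560],(600,390)); B=cv2.resize(cv2.cvtColor(b["color"],4)[150:280,250:450],(600,390))
cv2.imwrite("pics/fin.png",cv2.resize(np.vstack([A,B]),(460,598)))
```

```text
wrist 22.0167 [444.3  58.4 225.5] [-2.371  2.056 -0.004] q [ 0.1   0.11  1.98 -0.    1.05  1.53] F [-0.2  0.5  0.4]
empty_slot 0.72 [333, 117] [520.   55.8  90. ]
plug_collar 0.8 [332, 119] [518.4  55.9  88. ]
plug_collar 0.8 [20, 85] [506.  381.4  88. ]
spare_collar 0.81 [410, 136] [513.  -28.6  90. ]
plug_head 0.9 [334, 118] [518.6  54.8 111. ]
scene 22.2667 [444.8  58.3 223. ] [ 2.373e+00 -2.058e+00 -1.000e-03] q [ 0.1   0.12  1.97 -0.    1.05  1.53] F [ 0.  -0.2 -0.4]
empty_slot 0.77 [369, 190] [515.3  74.   90. ]
plug_collar 0.82 [369, 185] [524.1  48.5  88. ]
plug_collar 0.56 [292, 318] [465.4 517.1  88. ]
plug_head 0.73 [370, 179] [518.3  61.5 111. ]
plug_head 0.68 [296, 323] [443.  545.9 111. ]
spare_collar 0.6 [282, 210] [638.5 246.6  90. ]
spare_collar 0.5 [380, 174] [523.3 -21.6  90. ]
lever_grip 0.71 [314, 199] [610.7 160.2  83.5]
```

View pics/fin.png

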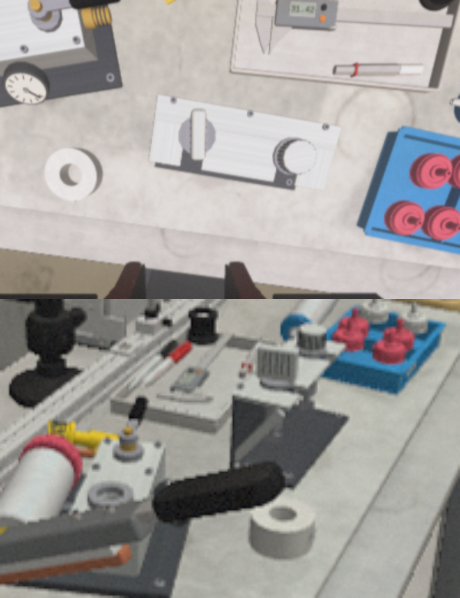

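The picture shows the plug hanging upright at the closed end of its slot (wrist part (198,135), scene part (278,365)). The spare is still in place at (297,155), the port is empty at (110,495) and the lever is open at (137,408). Handing in.

```bash
python3 -c "
from workcell import *
print(get_obs()['ft_force']); print(close_job())"
```

```text
[ 0.18769525  0.66333035 -0.93102975]
the job is handed in; nothing more can be done
None
```

The job is done in the order asked and handed in at about 22 s: the block is vented, and the blanking plug hangs in the empty slot of the fork rack.

- **Lever:** I pushed it with closed fingers against its stop. The position held while the force climbed, the gauge needle dropped, and the lever lies in line with the outlet.
- **Plug:** I twisted it about 0.98 rad, and it came out with only its own weight on the wrist. I slid it in by its neck to the closed end (5 N, x stalled) and lowered it onto its collar (about 20 N, z stalled). Then I released it.
- **Last checks:** the final pictures show the plug upright at the closed end of the slot and the other plug still in its place. The gripper was clear and the wrist force was about 0 N. The plug marks in the wrist picture came within about 1 mm of the expected hang point in x and about 3 mm in y. Those in the scene picture came within about 6 mm in x and 10 mm in y, which is that camera's usual scatter here.

**What disagreed:** both cameras showed the fingertips about 28 mm above the reported TCP. Because of that, my first lever sweep passed over the grip without touching it. I allowed for the offset from then on, and the contacts agreed with it.

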